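# Lid-catch check on a bench centrifuge

### The job

Check the lid catch of the bench centrifuge: press its orange release key down slowly; a healthy catch clicks and lets the lid pop up before the push reaches 10 N. If the lid pops up, swing it up until it stands nearly upright, ready for loading the rotor, and leave the red sign where it is; if the catch has still not let go at a steady push of 10 N, never force it (20 N breaks it): leave the lid shut and stand the red out-of-service sign upright on top of it.

Things in the scene. Friction and masses are not known exactly. Their poses are not given: they have to be found in the camera images.
- centrifuge: white bench centrifuge, fixed to the bench, 275 (x) x 200 (y) x 116 mm high with the lid shut. Origin: on the bench, under the middle of its width, 150 mm behind its front face and 125 mm ahead of its rear face; x points from its front to its rear, z up. The front 75 mm is a lower panel, its deck 80 mm above the bench, with the release key in the middle; behind it lies the rotor chamber under the lid.
- release_key: orange release key in the middle of the front panel, 34 mm (x) x 54 mm (y). Origin: centre of its top face, 100 mm above the bench and 20 mm above the deck when not pressed. It is pushed straight down against a spring, at most 16 mm, and comes back up when let go. It lies 115 mm ahead of the centrifuge's origin.
- key_top (a point): the same point, centre of the key's top face. Healthy catch: the push rises to about 5 N at 5 mm, stays so, and drops by some 3 N (click) at 9 mm, where the lid is let go; beyond 11 mm a rubber buffer adds 2.5 N per mm. Faulty catch: the push rises by about 3 N per mm, 10 N at about 3 mm; it would need about 27 N. Looks do not tell which it is; it differs from day to day.
- lid (a joint): opening angle of the centrifuge lid in rad: 0 shut and latched, at most 1.45. Once the catch lets go a pin pushes the lid up to about 0.27 rad within half a second. The hinge is stiff (about 0.3 N m): the lid stays wherever it is left. It turns about the line through hinge_axis along the centrifuge's y.
- hinge_axis (a point): point on the lid's hinge line, mid-width, near the rear of the centrifuge, 108 mm above the bench; axes as the centrifuge's.
- lid_top (a point): centre of the lid's flat top face (168 x 194 mm, 12 mm thick, clear window in the middle), 116 mm above the bench when shut; axes move with the lid: x from its front edge to the hinge, z out of the top face.
- lid_tab (a point): centre of the dark grip tab in the middle of the lid's front edge: 28 mm wide (y), 10 mm thick (z), standing out 21 mm ahead of the edge. It lies 172 mm from the hinge line and 2 mm above it (in the lid's frame), 57 mm behind the key's centre when shut. It can be pinched across its width from above once the lid has popped up. Axes move with the lid.
- red_sign: red out-of-service sign, loose, 90 g: a dark foot 44 mm (x) x 70 mm (y) x 8 mm and an upright red panel 10 mm thick (x), 70 mm wide (y), its top 66 mm up, with a white bar on both faces. Origin: centre of the foot's underside.
- green_sign: green ready-for-use sign of the same shape with a white dot, loose; leave it alone.
- tube_rack: blue rack of capped sample tubes, fixed, 75 x 200 x 96 mm; origin at the centre of its underside.
- stain_bottle: violet stain bottle, loose, 60 mm across, 150 mm tall; origin at its foot.
- alcohol_bottle: white bottle with a red cap, loose, 68 mm across, 170 mm tall; origin at its foot.
- oil_bottle: small amber oil bottle, loose, 32 mm across, 60 mm tall; origin at its foot.
- ear_cone: dark green ear cone standing on its wide end, loose, 38 mm across, 62 mm tall; origin at its foot.
- slide_tray: low white tray of glass slides, fixed, 160 x 220 x 18 mm; origin at the centre of its underside.

How it is judged (in metres and radians):
On the way, in this order (a step that is already met when the one before it is completed fails the run):
1. the release key is pressed by the robot until it clicks, or, if it does not click, is held down at a push of at least 7.5 N (((z of release_key in the frame of centrifuge below 0.094 m and value of joint lid above 0.03 rad) or (z of release_key in the frame of centrifuge between 0.093 and 0.0985 m and value of joint lid below 0.03 rad and contact force between any of the fingers, the arm and release_key above 7.5 N))), for 0.1 s.
2. the lid is swung open past 1.0 rad, or, still shut, has the red sign standing on it ((value of joint lid above 1 rad or (value of joint lid below 0.03 rad and x of red_sign in the frame of lid_top between -0.07 and 0.07 m and y of red_sign in the frame of lid_top between -0.08 and 0.08 m and z of red_sign in the frame of lid_top between -0.006 and 0.008 m and angle between red_sign's own z axis and vertical below 0.15 rad))), for 0.2 s.
At the end, for the whole second after the job is handed in: Catch let go: lid at rest, open past 1.0 rad, red sign upright within 30 mm of its start. Catch did not: lid shut (under 0.03 rad), key up, red sign upright (0.15 rad) and at rest on the lid, within 70 mm fore-and-aft and 80 mm sideways of the lid's centre (((value of joint lid above 1 rad and distance of red_sign from where it was at the start of the episode below 0.03 m and angle between red_sign's own z axis and vertical below 0.15 rad and velocity of joint lid below 0.05 rad/s) or ((value of joint lid below 0.03 rad and x of red_sign in the frame of lid_top between -0.07 and 0.07 m and y of red_sign in the frame of lid_top between -0.08 and 0.08 m and z of red_sign in the frame of lid_top between -0.006 and 0.008 m and angle between red_sign's own z axis and vertical below 0.15 rad) and linear speed of red_sign below 0.02 m/s and z of release_key in the frame of centrifuge above 0.098 m))); the robot touches nothing.
It fails at once if the robot pushes on the release key with more than 20 N (contact force between any of the fingers, the arm and release_key above 20 N).
It fails at once if the lid is prised up, or forced back down, with the release key up (lid between 0.03 and 0.12 rad, key down by less than 4 mm) (value of joint lid between 0.03 and 0.12 rad and z of release_key in the frame of centrifuge above 0.096 m).
It fails at once if a bystander (green sign, bottles, ear cone) is moved by more than 30 mm or tipped over (distance of any of green_sign, stain_bottle, alcohol_bottle, oil_bottle, ear_cone from where it was at the start of the episode above 0.03 m or angle between any of green_sign, stain_bottle, alcohol_bottle, oil_bottle, ear_cone's own z axis and vertical above 0.5 rad).
It also fails if it takes over 54 s, if anything falls off the work surface, if the arm or the gripper's body presses on something with over 40 N, if the wrist force passes 120 N, or if a joint passes its speed limit or range.

### The arm

A 6-joint arm with a two-finger parallel gripper is mounted at the origin on the work surface. World frame = base frame: x ahead of the robot, y to its left, z up, the work surface at z = 0. Lengths are in m, angles in degrees, forces in N, time in s.
With the tool pointing down it reaches from about 0.325 to 0.875 m from the base axis. Payload 4.4 kg.
Tool frame: the origin (TCP) lies on the centre line of the jaws, within the pads' length; the fingertips stand arm.tip_extent ahead of it and the grasp point (between the pads) lies 5 mm behind it (arm.tip_extent is the distance from the TCP to the fingertips, in m); z points along the fingers, y is the line along which they close (so a half turn about z gives the same grasp; the last joint's range is limited). The gripper opens to 85 mm and grips with 20 to 120 N. Pads are 22 mm wide; open, the fingers measure 114 mm over their backs; the gripper's body (76 mm by 85 mm) begins 54 mm behind the grasp point. The pads swing forward as they close: fully open they stand 13 mm farther back than shut.
Start: joints at [59.788, 11.837, 88.321, -0, 79.842, -8.623], TCP at [0.212, 0.535, 0.245] pointing down, gripper open.
Joint ranges: [-156.59, 156.59], [-49.26, 127.26], [12.9, 141.05], [-63.56, 243.56], [4.71, 150.69], [-161.64, 161.64]. Speed limits (degrees/s): [159.86, 159.86, 180, 180, 180, 180].

### API

Orientations are given as a 3x3 rotation matrix whose columns are the frame's x, y, z axes.
In Python, from workcell import arm gives the robot as it stands. The module is installed in compiled form; this text tells all that it offers.
- The arm moves only by the shell command python3 -m inch 'ROWS' [OPENING]. ROWS is JSON, a list of rows, each an object with "translation": the shift along the tool's x, y, z in m, a list of three; "twist": the turn about the tool's z in degrees. A call has 1 to 10 rows; each row shifts and turns the commanded pose from where the row before left it, along the tool's axes as they then stand; what a row does not reach is not made up. A row lasts 1/12 s, in which the tool goes at most 41.7 mm and 7.16 degrees, less where a joint would pass 70% of its speed; a pose out of reach is approached as far as the arm can. A call is refused whole if a number of a shift passes 0.0417 or a number of a turn 7.16, either way. A call with a gripper value outside its range is refused whole. OPENING is the opening, from 0 (shut) to 1 (fully open), set as the call begins (- or left out, the last holds). The fingers move at their own pace and stop on an object; the grip force is fixed at half the most. Time passes only in rows, so rows that do not move let the fingers close. It gives the time, the measured TCP pose, the force, the opening and the grip force at its end, in the units of the state.
- arm.read_state(): the state, without advancing time (a new reading comes with each control period).
- arm.get_image(name): name is "scene" or "top" or "wrist"; returns (picture, depth): 384x512x3 uint8, red, green, blue; 384x512 float32, m along the optical axis (not along the pixel's ray), 0 where there is no reading.
- arm.camera_params(name): a dict with "vfov" (degrees; the focal length in pixels is half the picture's height over the tangent of half this angle, whatever the lens; pixels are square), "cx", "cy" (the principal point, pixels), "rvec" (rotation vector, rad) and "tvec" (3), from world to camera coordinates, as OpenCV has them; the wrist camera has in their place "hand_eye" (4x4, takes a point from camera to tool coordinates, whose origin is the TCP and whose axes are the flange's). Camera axes: x right, y down, z forward; pixel columns grow to the right and rows downward; lengths in m; the calibration is good to about 2 mm. The wrist camera is an equidistant fisheye: a pixel r from the principal point sees the ray r / f radians off the axis. A picture is of the moment at which its call begins: read the wrist's pose just before it. camera_params takes no time and is no camera call.
- arm.hand_in(): hands the job in; it is judged then, once.
Trained networks look in the newest picture that a camera, given by its name, has taken for a name from the list of things; names that differ only in an ending like _2 or _b are one class to them, and where a whole thing is asked for, a point or a joint stands for the part that bears it (a point fixed in the world has none). Each returns a list of dicts, best first, with "conf" (0 to 1); they miss things now and then, are a little off and sometimes report something else, mostly with a low value. They report only what shows in the picture. A call takes as long as a camera call.
- arm.boxes_of(camera, name): "position" ([column, row] in pixels, amid what is visible of it).
The state is a dict: "time_s": time; "joint_pos": joint angles; "joint_velocities": joint speeds; "joint_torque": joint torques, N m; "tool_pos": TCP position; "ee_rot": TCP orientation; "contact_force": force on the tool from outside, world axes, zero at the start; "wrist_torque": the same for the moment, N m; "width": opening from 0.0 (shut) to 1.0 (fully open); "grip_force": force on a finger pad.
Only numpy, scipy, OpenCV 4.12 (cv2) and the standard library are available. Lean on these libraries where they do the work, as an engineer would, in place of code of your own. Each camera call takes 0.05 s, during which the arm holds its last target. There are 200 camera calls.

## Working session

There is one attempt and no reset: what is moved stays moved. The work goes in short steps, Python scripts to look and compute and a shell command to move; the robot and the scene stay as the last step left them, time stands still between calls to the robot, and variables do not carry over. Pictures are saved under pics/ and viewed, at most 10 in all, crops included, and the job is handed in when it is done.

```bash
mkdir -p pics; cat > h.py <<'E'
import numpy as np, cv2
from workcell import arm
def cam(n):
    p=arm.camera_params(n); f=192/np.tan(np.radians(p['vfov'])/2)
    return p,f
def world(n,u,v,d):
    p,f=cam(n); R=cv2.Rodrigues(np.array(p['rvec'],float))[0]
    c=np.array([(u-p['cx'])/f*d,(v-p['cy'])/f*d,d])
    return R.T@(c-np.array(p['tvec'],float).ravel())
def cloud(n,D):
    p,f=cam(n); R=cv2.Rodrigues(np.array(p['rvec'],float))[0]
    v,u=np.mgrid[0:384,0:512]
    C=np.stack([(u-p['cx'])/f*D,(v-p['cy'])/f*D,D],-1)
    return (C-np.array(p['tvec'],float).ravel())@R
E
python3 - <<'E'
from h import *
s=arm.read_state(); print(s['time_s'],s['tool_pos'],s['ee_rot'],s['width'],arm.tip_extent)
ims=[]
for n in ['scene','top']:
    im,D=arm.get_image(n); np.savez(f'{n}.npz',im=im,D=D); cv2.imwrite(f'pics/{n}.png',im[:,:,::-1])
    for t in ['release_key','lid_tab','red_sign','green_sign','tube_rack','stain_bottle','alcohol_bottle','oil_bottle','ear_cone','centrifuge']:
        for b in arm.boxes_of(n,t)[:2]:
            u,v=b['position']; d=D[int(v),int(u)]
            print(n,t,round(b['conf'],2),int(u),int(v),world(n,u,v,d).round(3))
E
```

```text
0.0 [0.21119784 0.53402562 0.24411152] [[-9.29863061e-01  3.67903969e-01 -1.16483551e-03]
 [ 3.67905645e-01  9.29860999e-01 -1.98969173e-03]
 [ 3.51119626e-04 -2.27869041e-03 -9.99997342e-01]] 0.9991290847760227 0.014
scene release_key 0.45 279 193 [ 0.353 -0.004  0.001]
scene lid_tab 0.92 275 221 [ 0.687 -0.013  0.114]
scene lid_tab 0.48 168 231 [ 0.722 -0.307  0.091]
scene red_sign 0.65 382 213 [0.505 0.325 0.033]
scene green_sign 0.61 179 206 [ 0.53  -0.322  0.047]
scene tube_rack 0.71 409 254 [0.737 0.351 0.061]
scene stain_bottle 0.72 121 217 [ 0.651 -0.464  0.081]
scene alcohol_bottle 0.83 169 229 [ 0.723 -0.305  0.098]
scene alcohol_bottle 0.26 277 221 [ 0.687 -0.007  0.117]
scene oil_bottle 0.65 273 219 [ 0.674 -0.019  0.113]
scene oil_bottle 0.6 392 181 [0.307 0.392 0.036]
scene centrifuge 0.97 277 232 [ 0.734 -0.006  0.115]
scene centrifuge 0.66 174 180 [ 0.318 -0.387  0.016]
top release_key 0.52 221 188 [ 0.526 -0.     0.1  ]
top lid_tab 0.69 224 147 [ 0.666 -0.013  0.121]
top lid_tab 0.35 221 188 [ 0.526 -0.001  0.1  ]
top red_sign 0.77 126 209 [0.479 0.35  0.006]
top green_sign 0.64 323 192 [ 0.51  -0.359  0.047]
top tube_rack 0.94 124 148 [0.679 0.339 0.102]
top stain_bottle 0.91 351 158 [ 0.618 -0.455  0.105]
top alcohol_bottle 0.84 310 143 [ 0.67  -0.313  0.124]
top centrifuge 0.83 224 159 [ 0.626 -0.014  0.113]
```

```bash
python3 - <<'E'
from h import *
z=np.load('top.npz'); im=z['im'];D=z['D'];P=cloud('top',D)
hsv=cv2.cvtColor(im,cv2.COLOR_RGB2HSV)
def rep(n,m):
    p=P[m]; 
    if len(p)<5: print(n,len(p));return
    r=cv2.minAreaRect((p[:,:2]*1000).astype(np.float32)); print(n,len(p),np.median(p,0).round(3),p.min(0).round(3),p.max(0).round(3),r)
H,S,V=hsv[...,0],hsv[...,1],hsv[...,2]
ok=(D>0)
rep('key',ok&(H>8)&(H<22)&(S>150)&(V>120)&(abs(P[...,1])<.15)&(P[...,2]>.09)&(P[...,0]>.4))
red=ok&((H<6)|(H>174))&(S>130)&(V>80)
rep('red',red&(P[...,1]>.2)&(P[...,0]<.6))
rep('lid',ok&(P[...,2]>.108)&(P[...,2]<.13)&(abs(P[...,1])<.2)&(P[...,0]>.45)&(P[...,0]<.9))
rep('redfoot',ok&(P[...,2]>.004)&(P[...,2]<.014)&(V<90)&(abs(P[...,0]-.5)<.07)&(abs(P[...,1]-.34)<.07))
s=cv2.imread('pics/scene.png')[130:330,60:500]; t=cv2.imread('pics/top.png')[100:280,70:410]
cv2.imwrite('pics/both.png',np.vstack([cv2.resize(s,(640,290)),cv2.resize(t,(587,310))[:, :].copy() if 0 else cv2.resize(t,(640,310))]))
E
```

```text
key 156 [ 0.531 -0.003  0.1  ] [ 0.515 -0.03   0.091] [0.55  0.023 0.11 ] ((531.6044921875, -3.663705825805664), (52.39433288574219, 34.68937683105469), 88.2934799194336)
red 97 [0.489 0.337 0.061] [ 0.478  0.302 -0.001] [0.502 0.388 0.076] ((488.718994140625, 344.3602600097656), (15.94389533996582, 85.84873962402344), 8.752923011779785)
lid 2762 [ 0.669 -0.008  0.116] [ 0.515 -0.113  0.108] [0.778 0.09  0.129] ((643.9174194335938, -8.231666564941406), (197.61431884765625, 260.6274719238281), 86.73956298828125)
redfoot 97 [0.479 0.33  0.009] [0.462 0.298 0.004] [0.516 0.374 0.014] ((486.225830078125, 338.3523254394531), (40.892181396484375, 75.64813995361328), 18.92864418029785)
```

View pics/both.png

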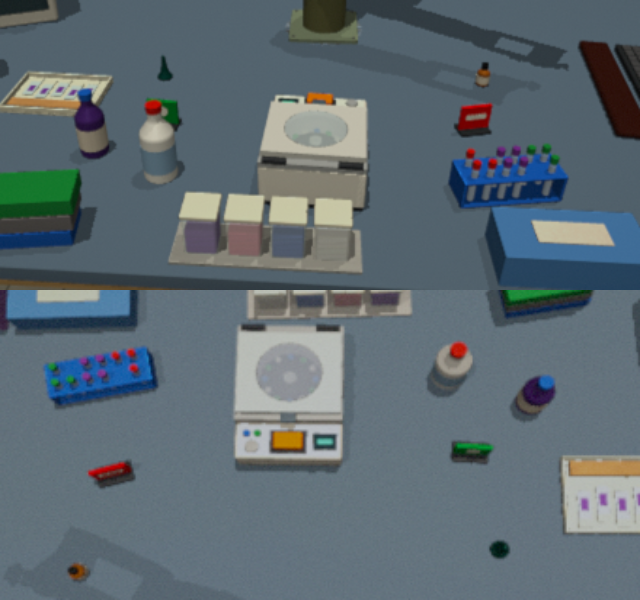

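The picture shows the centrifuge mid-scene with its key at about (0.531, -0.003) and yawed roughly -2°. The red sign is at left, about (0.487, 0.340), and the heights match the sizes given. I'll shut the fingers, square the tool to the centrifuge and go above the key.

```bash
python3 -m inch '[{"translation":[0,0,0],"twist":-6.5},{"translation":[0,0,0],"twist":-6.5},{"translation":[0,0,0],"twist":-6.5},{"translation":[-0.021,-0.033,0],"twist":0},{"translation":[-0.021,-0.033,0],"twist":0},{"translation":[-0.021,-0.033,0],"twist":0},{"translation":[-0.021,-0.033,0],"twist":0},{"translation":[-0.021,-0.033,0],"twist":0},{"translation":[-0.021,-0.033,0],"twist":0},{"translation":[-0.021,-0.033,0],"twist":0}]' 0
python3 -m inch '[{"translation":[-0.021,-0.033,0],"twist":0},{"translation":[-0.021,-0.033,0],"twist":0},{"translation":[-0.021,-0.033,0],"twist":0},{"translation":[-0.021,-0.033,0],"twist":0},{"translation":[-0.021,-0.033,0],"twist":0},{"translation":[-0.021,-0.033,0],"twist":0},{"translation":[-0.021,-0.033,0],"twist":0},{"translation":[-0.021,-0.033,0],"twist":0},{"translation":[0,0,0],"twist":0},{"translation":[0,0,0],"twist":0}]' 0
python3 - <<'E'
from h import *
s=arm.read_state(); T=s['tool_pos'];R=np.array(s['ee_rot'])
print(T,R.round(4).tolist(),s['contact_force'])
im,D=arm.get_image('wrist'); cv2.imwrite('pics/w1.png',im[:,:,::-1])
p,f=cam('wrist'); v,u=np.mgrid[0:384,0:512]; du,dv=u-p['cx'],v-p['cy']; r=np.hypot(du,dv)+1e-9; th=r/f
C=np.stack([du/r*np.tan(th)*D,dv/r*np.tan(th)*D,D],-1)
H=np.array(p['hand_eye']); P=(C@H[:3,:3].T+H[:3,3])@R.T+T
hsv=cv2.cvtColor(im,cv2.COLOR_RGB2HSV);h,S,V=[hsv[...,i] for i in range(3)]
def rep(n,m):
    q=P[m]; print(n,len(q),np.median(q,0).round(4),cv2.minAreaRect((q[:,:2]*1000).astype(np.float32)) if len(q)>5 else '')
ok=(D>0)&(th<1.4)
rep('key',ok&(h>8)&(h<22)&(S>150)&(V>120)&(abs(P[...,2]-.1)<.006)&(abs(P[...,1])<.06)&(abs(P[...,0]-.53)<.05))
rep('lid',ok&(abs(P[...,2]-.116)<.004)&(abs(P[...,1])<.2)&(P[...,0]>.6)&(P[...,0]<.9)&(V>120))
rep('tab',ok&(abs(P[...,2]-.115)<.006)&(abs(P[...,1]+.004)<.03)&(P[...,0]>.56)&(P[...,0]<.62)&(V<100))
print(H.round(3).tolist())
E
```

```text
time_s: 1.93
tool_pos: [0.3506, 0.2969, 0.2456]
ee_rot: [[-0.999, 0.036, 0.001], [0.036, 0.999, 0.0], [-0.001, 0.0, -1.0]]
contact_force: [0.9, -0.7, 0.2]
width: 0.001
grip_force: 0.0
time_s: 2.77
tool_pos: [0.509, 0.0267, 0.2452]
ee_rot: [[-0.999, 0.04, -0.0], [0.04, 0.999, 0.0], [0.0, 0.0, -1.0]]
contact_force: [0.0, 0.6, -0.3]
width: -0.0
grip_force: 0.0
[0.50902424 0.02671317 0.24519332] [[-0.9992, 0.0404, -0.0003], [0.0404, 0.9992, 0.0003], [0.0003, 0.0003, -1.0]] [ 0.02728707  0.58481594 -0.25631172]
key 1697 [ 0.5317 -0.0052  0.0999] ((533.103759765625, -6.027240753173828), (52.898014068603516, 33.07765579223633), 87.3731460571289)
lid 1070 [ 0.6093 -0.0599  0.1162] ((642.6012573242188, -8.942939758300781), (85.19108581542969, 195.4384307861328), 0.002780096372589469)
tab 124 [ 0.5665 -0.0113  0.1136] ((576.0770263671875, -14.670433044433594), (19.994394302368164, 38.89832305908203), 54.76535415649414)
[[-0.0, -0.955, -0.298, 0.076], [1.0, -0.001, 0.0, -0.002], [-0.0, -0.298, 0.955, -0.129], [0.0, 0.0, 0.0, 1.0]]
```

View pics/w1.png

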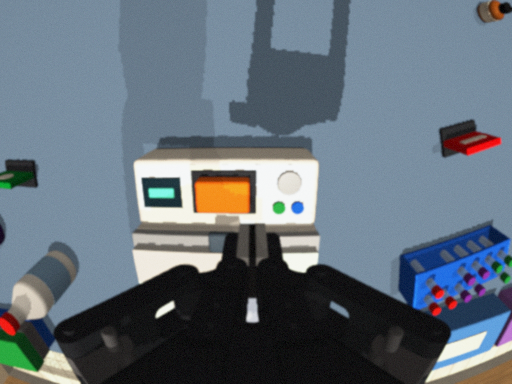

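The wrist view shows the key at pixel (222,195), just ahead of the fingers. It measures (0.532, -0.0055, 0.100), which agrees with the top camera. I'll centre over it and go down to 0.14.

```bash
python3 -m inch '[{"translation":[-0.011,-0.016,0.02],"twist":0},{"translation":[-0.011,-0.016,0.02],"twist":0},{"translation":[0,0,0.02],"twist":0},{"translation":[0,0,0.02],"twist":0},{"translation":[0,0,0.015],"twist":0},{"translation":[0,0,0.01],"twist":0},{"translation":[0,0,0],"twist":0},{"translation":[0,0,0],"twist":0},{"translation":[0,0,0],"twist":0}]' 0
```

```text
time_s: 3.57
tool_pos: [0.5299, -0.0037, 0.1415]
ee_rot: [[-0.999, 0.035, 0.002], [0.035, 0.999, -0.0], [-0.002, -0.0, -1.0]]
contact_force: [-0.2, -0.2, 0.3]
width: -0.0
grip_force: 0.0
```

```bash
python3 -m inch '[{"translation":[0,0,0.002],"twist":0},{"translation":[0,0,0.002],"twist":0},{"translation":[0,0,0.002],"twist":0},{"translation":[0,0,0.002],"twist":0},{"translation":[0,0,0.002],"twist":0},{"translation":[0,0,0.002],"twist":0},{"translation":[0,0,0],"twist":0},{"translation":[0,0,0],"twist":0}]'
python3 -m inch '[{"translation":[0,0,0.002],"twist":0},{"translation":[0,0,0.002],"twist":0},{"translation":[0,0,0.002],"twist":0},{"translation":[0,0,0.002],"twist":0},{"translation":[0,0,0.002],"twist":0},{"translation":[0,0,0.002],"twist":0},{"translation":[0,0,0],"twist":0},{"translation":[0,0,0],"twist":0}]'
```

```text
time_s: 4.23
tool_pos: [0.529, -0.0043, 0.128]
ee_rot: [[-0.999, 0.037, -0.001], [0.037, 0.999, 0.0], [0.001, 0.0, -1.0]]
contact_force: [-0.4, -0.3, 0.3]
width: -0.004
grip_force: 0.0
time_s: 4.9
tool_pos: [0.529, -0.0043, 0.1161]
ee_rot: [[-0.999, 0.036, -0.0], [0.036, 0.999, 0.0], [0.0, 0.0, -1.0]]
contact_force: [0.1, -1.0, -0.3]
width: 0.005
grip_force: 0.0
```

```bash
for i in 1 ; do python3 -m inch '[{"translation":[0,0,0.001],"twist":0},{"translation":[0,0,0.001],"twist":0},{"translation":[0,0,0.001],"twist":0},{"translation":[0,0,0],"twist":0},{"translation":[0,0,0],"twist":0}]'; done
```

```text
time_s: 5.32
tool_pos: [0.5293, -0.0043, 0.1136]
ee_rot: [[-0.999, 0.036, 0.0], [0.036, 0.999, -0.0], [-0.0, -0.0, -1.0]]
contact_force: [0.4, 1.0, 3.6]
width: 0.002
grip_force: 1.0
```

```bash
python3 -m inch '[{"translation":[0,0,0.001],"twist":0},{"translation":[0,0,0],"twist":0},{"translation":[0,0,0],"twist":0},{"translation":[0,0,0],"twist":0}]'; python3 -m inch '[{"translation":[0,0,0.0005],"twist":0},{"translation":[0,0,0],"twist":0},{"translation":[0,0,0],"twist":0}]'
```

```text
time_s: 5.65
tool_pos: [0.5293, -0.0043, 0.1127]
ee_rot: [[-0.999, 0.036, 0.0], [0.036, 0.999, -0.0], [-0.0, -0.0, -1.0]]
contact_force: [-1.3, 0.0, 5.4]
width: 0.001
grip_force: 2.6
time_s: 5.9
tool_pos: [0.5293, -0.0043, 0.1124]
ee_rot: [[-0.999, 0.036, 0.0], [0.036, 0.999, -0.0], [-0.0, -0.0, -1.0]]
contact_force: [-2.5, -0.4, 6.4]
width: 0.001
grip_force: 3.1
```

```bash
python3 -m inch '[{"translation":[0,0,0.001],"twist":0},{"translation":[0,0,0],"twist":0},{"translation":[0,0,0],"twist":0},{"translation":[0,0,0],"twist":0}]'; python3 -m inch '[{"translation":[0,0,0.0005],"twist":0},{"translation":[0,0,0],"twist":0},{"translation":[0,0,0],"twist":0}]'
```

```text
time_s: 6.23
tool_pos: [0.5294, -0.0043, 0.1116]
ee_rot: [[-0.999, 0.036, 0.0], [0.036, 0.999, -0.0], [-0.0, -0.0, -1.0]]
contact_force: [-1.9, -0.9, 8.5]
width: -0.005
grip_force: 3.8
time_s: 6.48
tool_pos: [0.5294, -0.0043, 0.1113]
ee_rot: [[-0.999, 0.036, 0.0], [0.036, 0.999, -0.0], [-0.0, -0.0, -1.0]]
contact_force: [-3.6, 1.0, 9.3]
width: -0.002
grip_force: 4.5
```

```bash
python3 -m inch '[{"translation":[0,0,0.0005],"twist":0},{"translation":[0,0,0],"twist":0},{"translation":[0,0,0],"twist":0},{"translation":[0,0,0],"twist":0},{"translation":[0,0,0],"twist":0},{"translation":[0,0,0],"twist":0},{"translation":[0,0,0],"twist":0}]'; python3 - <<'E'
from h import *
print(arm.read_state()['contact_force'])
im,D=arm.get_image('top');P=cloud('top',D)
m=(abs(P[...,0]-.69)<.07)&(abs(P[...,1]+.01)<.08)&(D>0);print(np.percentile(P[m][:,2],[10,50,90]))
m=(abs(P[...,0]-.61)<.01)&(abs(P[...,1]+.07)<.03)&(D>0);print(np.percentile(P[m][:,2],[10,50,90]))
E
```

```text
time_s: 7.07
tool_pos: [0.5294, -0.0043, 0.111]
ee_rot: [[-0.999, 0.036, 0.0], [0.036, 0.999, -0.0], [-0.0, -0.0, -1.0]]
contact_force: [-4.4, 0.8, 10.7]
width: 0.002
grip_force: 5.0
[-4.39823315  0.81622112 10.72643064]
[0.11104221 0.11624318 0.12068858]
[0.11252983 0.11691047 0.12000618]
```

The push climbed steadily to 10.7 N at about 3 mm of travel, with no plateau and no click, and the lid is still shut. The catch is faulty, so I'll release the key and go for the red sign.

```bash
python3 -m inch '[{"translation":[0,0,-0.01],"twist":0},{"translation":[0,0,-0.025],"twist":0},{"translation":[0,0,-0.03],"twist":0},{"translation":[0,0,-0.03],"twist":0},{"translation":[0,0,-0.03],"twist":0},{"translation":[0.006,0.038,0],"twist":0},{"translation":[0.006,0.038,0],"twist":0},{"translation":[0.006,0.038,0],"twist":0},{"translation":[0.006,0.038,0],"twist":0},{"translation":[0.006,0.038,0],"twist":0}]' 1
python3 -m inch '[{"translation":[0.006,0.038,0],"twist":0},{"translation":[0.006,0.038,0],"twist":0},{"translation":[0.006,0.038,0],"twist":0},{"translation":[0.006,0.038,0],"twist":0},{"translation":[0,0,0],"twist":7.1},{"translation":[0,0,0],"twist":7.1},{"translation":[0,0,0],"twist":7.1},{"translation":[0,0,0],"twist":7.1},{"translation":[0,0,0],"twist":7.1},{"translation":[0,0,0],"twist":7.1}]' 1
python3 -m inch '[{"translation":[0,0,0],"twist":7.1},{"translation":[0,0,0],"twist":7.1},{"translation":[0,0,0],"twist":7.1},{"translation":[0,0,0],"twist":7.1},{"translation":[0,0,0],"twist":7.1},{"translation":[0,0,0],"twist":0},{"translation":[0,0,0],"twist":0},{"translation":[0,0,0],"twist":0}]' 1
cat > look.py <<'E'
from h import *
import sys
s=arm.read_state(); T=s['tool_pos'];R=np.array(s['ee_rot'])
print(s['joint_pos'],T,np.degrees(np.arctan2(R[1,1],R[0,1])))
im,D=arm.get_image('wrist'); cv2.imwrite(f'pics/{sys.argv[1]}.png',im[:,:,::-1])
p,f=cam('wrist'); v,u=np.mgrid[0:384,0:512]; du,dv=u-p['cx'],v-p['cy']; r=np.hypot(du,dv)+1e-9; th=r/f
C=np.stack([du/r*np.tan(th)*D,dv/r*np.tan(th)*D,D],-1)
H=np.array(p['hand_eye']); P=(C@H[:3,:3].T+H[:3,3])@R.T+T
hsv=cv2.cvtColor(im,cv2.COLOR_RGB2HSV);h,S,V=[hsv[...,i] for i in range(3)]
def rep(n,m):
    q=P[m]; print(n,len(q),np.median(q,0).round(4),cv2.minAreaRect((q[:,:2]*1000).astype(np.float32)) if len(q)>5 else '')
    return q
ok=(D>0)&(th<1.4)
E
cat > sign.py <<'E'
from look import *
near=(np.hypot(P[...,0]-.487,P[...,1]-.34)<.09)&ok
red=near&((h<6)|(h>174))&(S>120)&(V>60)
rep('red',red); rep('redtop',red&(abs(P[...,2]-.066)<.005)); rep('foot',near&(P[...,2]>.004)&(P[...,2]<.013)&(V<100)&~red)
rep('all',near&(P[...,2]>.006)&(P[...,2]<.075))
print([(b['position'],b['conf']) for b in arm.boxes_of('wrist','red_sign')])
E
python3 sign.py w2
```

```text
time_s: 7.95
tool_pos: [0.5056, 0.1882, 0.2347]
ee_rot: [[-0.999, 0.037, 0.0], [0.037, 0.999, 0.0], [-0.0, 0.0, -1.0]]
contact_force: [1.0, -0.6, -1.0]
width: 1.002
grip_force: 0.0
time_s: 8.78
tool_pos: [0.4874, 0.3395, 0.2343]
ee_rot: [[-0.707, 0.707, -0.001], [0.707, 0.707, -0.0], [0.0, -0.001, -1.0]]
contact_force: [0.3, -0.0, 0.4]
width: 1.001
grip_force: 0.0
time_s: 9.45
tool_pos: [0.4876, 0.3394, 0.2345]
ee_rot: [[-0.173, 0.985, -0.0], [0.985, 0.173, -0.0], [-0.0, -0.0, -1.0]]
contact_force: [0.4, 0.2, -0.2]
width: 1.005
grip_force: 0.0
[2.65007161e+01 1.46286893e+01 8.62141310e+01 6.07853334e-04
 7.91703522e+01 1.65407454e+01] [0.48759379 0.33943694 0.23454773] 9.95985609411052
red 765 [0.4899 0.3396 0.0656] ((492.36859130859375, 328.11224365234375), (14.050457000732422, 85.21212005615234), 14.099939346313477)
redtop 624 [0.4905 0.3377 0.0659] ((491.0803527832031, 335.18060302734375), (10.000931739807129, 70.66262817382812), 14.22365951538086)
foot 1289 [0.4921 0.3386 0.0079] ((491.3738098144531, 335.9945068359375), (43.18522644042969, 69.86136627197266), 14.251771926879883)
all 2119 [0.4906 0.3379 0.0085] ((491.0359802246094, 335.32977294921875), (43.98114013671875, 70.97705078125), 14.265824317932129)
[([256.1, 158.5], 0.89)]
```

View pics/w2.png

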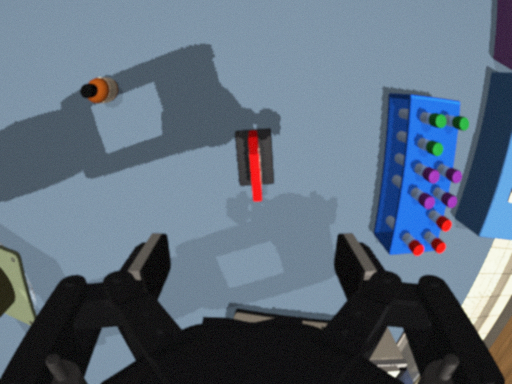

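The wrist view shows the red sign between the open fingers at pixel (255,160). It's at (0.491, 0.335) with yaw 14.2°, and its foot and panel sizes match. Next I'll align and descend.

```bash
python3 -m inch '[{"translation":[0,0,0],"twist":-4.2},{"translation":[-0.0048,0.0024,0.02],"twist":0},{"translation":[0,0,0.03],"twist":0},{"translation":[0,0,0.03],"twist":0},{"translation":[0,0,0.03],"twist":0},{"translation":[0,0,0.03],"twist":0},{"translation":[0,0,0.025],"twist":0},{"translation":[0,0,0.015],"twist":0},{"translation":[0,0,0.01],"twist":0},{"translation":[0,0,0.004],"twist":0}]' 1
python3 -m inch '[{"translation":[0,0,0],"twist":0},{"translation":[0,0,0],"twist":0},{"translation":[0,0,0],"twist":0}]' 1
```

```text
time_s: 10.38
tool_pos: [0.49, 0.3348, 0.0388]
ee_rot: [[-0.243, 0.97, -0.003], [0.97, 0.243, -0.001], [-0.001, -0.003, -1.0]]
contact_force: [0.2, 1.4, 0.2]
width: 1.004
grip_force: 0.0
time_s: 10.63
tool_pos: [0.4925, 0.3361, 0.0425]
ee_rot: [[-0.242, 0.97, 0.003], [0.97, 0.242, 0.001], [0.001, 0.003, -1.0]]
contact_force: [1.1, -0.5, 0.6]
width: 1.001
grip_force: 0.0
```

```bash
python3 -m inch '[{"translation":[0,-0.001,0],"twist":0},{"translation":[0,0,0],"twist":0},{"translation":[0,0,0],"twist":0},{"translation":[0,0,0],"twist":0},{"translation":[0,0,0],"twist":0},{"translation":[0,0,0],"twist":0},{"translation":[0,0,0],"twist":0},{"translation":[0,0,0],"twist":0},{"translation":[0,0,0],"twist":0},{"translation":[0,0,0],"twist":0}]' 0
python3 -m inch '[{"translation":[0,0,-0.01],"twist":0},{"translation":[0,0,-0.025],"twist":0},{"translation":[0,0,-0.035],"twist":0},{"translation":[0,0,-0.035],"twist":0},{"translation":[0,0,-0.035],"twist":0},{"translation":[0,0,-0.035],"twist":0},{"translation":[0,0,-0.015],"twist":0},{"translation":[0,0,0],"twist":0},{"translation":[0,0,0],"twist":0}]' 0
python3 sign.py w3
```

```text
time_s: 11.47
tool_pos: [0.49, 0.3351, 0.0406]
ee_rot: [[-0.242, 0.97, -0.0], [0.97, 0.242, -0.0], [-0.0, -0.0, -1.0]]
contact_force: [1.2, -0.9, -0.7]
width: 0.112
grip_force: 60.6
time_s: 12.22
tool_pos: [0.4907, 0.3354, 0.2325]
ee_rot: [[-0.242, 0.97, 0.003], [0.97, 0.242, 0.001], [0.001, 0.003, -1.0]]
contact_force: [-0.3, -0.7, -0.9]
width: 0.106
grip_force: 60.6
[2.60177072e+01 1.46372517e+01 8.64567672e+01 4.26449197e-04
 7.87246797e+01 1.20034328e+01] [0.49068013 0.33543164 0.2324602 ] 14.014132686082393
red 3809 [0.4867 0.3514 0.2574] ((489.4372863769531, 339.7597961425781), (15.959885597229004, 61.11418533325195), 15.008204460144043)
redtop 0 [nan nan nan] 
foot 0 [nan nan nan] 
all 0 [nan nan nan] 
[([253.7, 207.9], 0.76)]
  return _methods._mean(a, axis=axis, dtype=dtype,
  ret = um.true_divide(
```

View pics/w3.png

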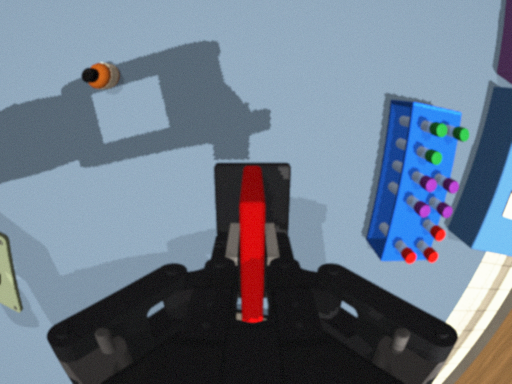

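The sign is held upright between the pads, with its foot visible at (252,195). I'll carry it over the lid.

```bash
python3 -m inch '[{"translation":[-0.02,0.005,0],"twist":0},{"translation":[-0.038,0.010,0],"twist":0},{"translation":[-0.038,0.010,0],"twist":0},{"translation":[-0.038,0.010,0],"twist":0},{"translation":[-0.038,0.010,0],"twist":0},{"translation":[-0.038,0.010,0],"twist":0},{"translation":[-0.038,0.010,0],"twist":0},{"translation":[-0.038,0.010,0],"twist":0},{"translation":[-0.038,0.010,0],"twist":0},{"translation":[-0.038,0.010,0],"twist":0}]' 0
python3 -m inch '[{"translation":[-0.02,0.006,0],"twist":0},{"translation":[0,0,0.02],"twist":0},{"translation":[0,0,0.02],"twist":0},{"translation":[0,0,0.01],"twist":0},{"translation":[0,0,0.005],"twist":0},{"translation":[0,0,0],"twist":0},{"translation":[0,0,0],"twist":0},{"translation":[0,0,0],"twist":0},{"translation":[0,0,0],"twist":0}]' 0
```

```text
time_s: 13.15
tool_pos: [0.669, 0.0053, 0.2273]
ee_rot: [[-0.242, 0.97, -0.006], [0.97, 0.242, 0.001], [0.002, -0.005, -1.0]]
contact_force: [0.8, 0.2, -0.8]
width: 0.106
grip_force: 60.6
time_s: 13.9
tool_pos: [0.6815, -0.0107, 0.1775]
ee_rot: [[-0.243, 0.97, 0.003], [0.97, 0.243, -0.0], [-0.001, 0.003, -1.0]]
contact_force: [0.2, 0.6, -1.0]
width: 0.111
grip_force: 60.6
```

```bash
python3 -m inch '[{"translation":[0,0,0.007],"twist":0},{"translation":[0,0,0.006],"twist":0},{"translation":[0,0,0.004],"twist":0},{"translation":[0,0,0.001],"twist":0},{"translation":[0,0,0.001],"twist":0},{"translation":[0,0,0],"twist":0},{"translation":[0,0,0],"twist":0},{"translation":[0,0,0],"twist":0}]' 0
python3 -m inch '[{"translation":[0,0,0.0007],"twist":0},{"translation":[0,0,0.0007],"twist":0},{"translation":[0,0,0],"twist":0},{"translation":[0,0,0],"twist":0}]' 0
```

```text
time_s: 14.57
tool_pos: [0.6806, -0.011, 0.1568]
ee_rot: [[-0.242, 0.97, -0.0], [0.97, 0.242, 0.0], [0.0, -0.0, -1.0]]
contact_force: [-0.6, 0.4, -0.6]
width: 0.111
grip_force: 60.7
time_s: 14.9
tool_pos: [0.6807, -0.011, 0.1567]
ee_rot: [[-0.242, 0.97, 0.0], [0.97, 0.242, -0.0], [-0.0, 0.0, -1.0]]
contact_force: [-4.5, 0.7, 5.5]
width: 0.106
grip_force: 61.7
```

Contact came at the expected height with 5.5 N. I'll open and retreat straight up.

```bash
python3 -m inch '[{"translation":[0,0,-0.0005],"twist":0},{"translation":[0,0,0],"twist":0},{"translation":[0,0,0],"twist":0},{"translation":[0,0,0],"twist":0},{"translation":[0,0,0],"twist":0},{"translation":[0,0,0],"twist":0},{"translation":[0,0,0],"twist":0},{"translation":[0,0,0],"twist":0},{"translation":[0,0,0],"twist":0}]' 1
python3 -m inch '[{"translation":[0,0,-0.005],"twist":0},{"translation":[0,0,-0.015],"twist":0},{"translation":[0,0,-0.03],"twist":0},{"translation":[0,0,-0.03],"twist":0},{"translation":[0,0,-0.03],"twist":0},{"translation":[0,0,-0.01],"twist":0},{"translation":[0,0,0],"twist":0},{"translation":[0,0,0],"twist":0},{"translation":[0,0,0],"twist":0}]' 1
python3 - <<'E'
import sys; sys.argv=['','w4']
from look import *
near=(np.hypot(P[...,0]-.68,P[...,1]+.011)<.06)&ok
rep('top',near&(abs(P[...,2]-.182)<.007)&(S>100)); rep('foot',near&(abs(P[...,2]-.124)<.003)&(V<100))
rep('lid',ok&(abs(P[...,2]-.116)<.004)&(abs(P[...,1])<.2)&(P[...,0]>.58)&(P[...,0]<.9)&(V>110))
rep('key',ok&(h>8)&(h<22)&(S>150)&(V>100)&(abs(P[...,1])<.06)&(abs(P[...,0]-.53)<.05))
E
```

```text
time_s: 15.65
tool_pos: [0.6807, -0.011, 0.1559]
ee_rot: [[-0.242, 0.97, 0.0], [0.97, 0.242, -0.0], [-0.0, 0.0, -1.0]]
contact_force: [-0.0, 0.5, -0.3]
width: 1.002
grip_force: 0.0
time_s: 16.4
tool_pos: [0.6795, -0.0108, 0.2732]
ee_rot: [[-0.242, 0.97, -0.004], [0.97, 0.242, 0.001], [0.002, -0.004, -1.0]]
contact_force: [-0.1, 0.1, -0.3]
width: 0.998
grip_force: 0.0
[-8.20259548e+00  2.36310898e+01  6.98544969e+01  1.10972828e-03
  8.67574577e+01 -2.22158378e+01] [ 0.67946227 -0.01084657  0.27324852] 14.013359281486169
top 1028 [ 0.6797 -0.0066  0.182 ] ((680.712890625, -10.69195556640625), (9.50993537902832, 68.94818115234375), 13.869613647460938)
foot 2119 [ 0.6802 -0.0078  0.1241] ((680.6762084960938, -10.247978210449219), (43.07666778564453, 68.90782165527344), 13.688192367553711)
lid 26362 [0.6617 0.0044 0.116 ] ((667.9064331054688, -11.343498229980469), (194.826171875, 174.76266479492188), 87.45409393310547)
key 1338 [ 0.5361 -0.0039  0.0997] ((533.4066162109375, -7.685150146484375), (60.275691986083984, 35.59918212890625), 86.6391372680664)
```

View pics/w4.png

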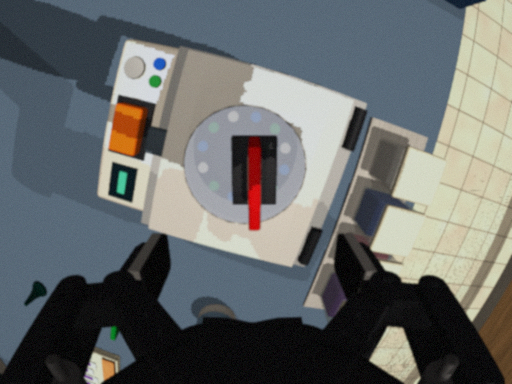

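The view shows the sign standing upright at (255,175) on the lid window. Its foot is at 0.124 m, its top at 0.182 m, and it's near the lid's centre. The lid is shut at 0.116 m, the key is up at 0.0997 m and the gripper is clear.

```bash
python3 -c "
from workcell import arm
print(arm.hand_in())"
```

```text
the job is handed in; nothing more can be done
None
```

The catch is faulty: it held at a steady push of 10.7 N without clicking, so I left the lid shut, stood the red sign upright near the middle of it, and handed the job in.

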